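# Find the lamp key that snaps

## Task

Lift the clear dust hood off the microscope's lamp control box and stand it upright on the bench beside the box. Then press the three keys one at a time, slowly and gently (never more than about 12 N), until you feel one snap over and stay down: that is the working lamp key. Let keys that stay soft or just run into their stop come back up, press no other key once one has snapped, and leave the dish, the tip box and the jar where they stand.

Things in the scene. Friction and masses are not known exactly. Their poses are not given: they have to be found in the camera images.
- box: White lamp control box, fixed to the bench, 110 (x) x 190 (y) x 55 mm high; origin at the centre of its underside, z up. Its flat top carries a row of three keys along its y axis.
- place1 (a point): Point on the box's top face (55 mm above the bench), on the centre line of the key at the +y end of the row. All three keys look alike: upright grey cylinders, 20 mm across, 45 mm apart, in black collars 26 mm across that stand 1 to 7 mm above the box top. Which key sits where differs every time.
- place2 (a point): The same for the middle key. The keys stand unevenly: the top of each key at rest is somewhere between 13 and 19 mm above the box top (12 mm above its collar) and must be found by feel. Two of the three keys are worn and stay soft: the force only creeps up by about 0.12 N per mm until a hard stop, at 4 mm of travel in one and 8 mm in the other; let go, they spring back.
- place3 (a point): The same for the key at the -y end. One of the three keys works: its force rises to about 5 N at 1.8 mm of travel, then gives way; by 4 mm it is gone, and the key snaps by itself to its stop at 5.5 mm and stays down. Let go before that, it springs back.
- key_a (a joint): Travel of one of the three keys, m: 0 up, growing as it is pressed straight down. Which place it sits at is not told. Every key starts to yield at about 1.2 N.
- key_b (a joint): Travel of another of the three keys, same meaning.
- key_c (a joint): Travel of another of the three keys, same meaning.
- hood: Clear plastic dust hood, loose, 0.12 kg, open underneath, 60 (x) x 140 (y) x 36 mm high with 3 mm walls, standing on the box top over the keys. On its top centre is a black upright grip fin, 40 (x) x 12 (y) x 32 mm high, so the fin's top is 68 mm above the hood's lower rim. Origin at the centre of the lower rim's plane, z up.
- dish: Covered glass dish, 90 mm diameter, 16 mm high, loose; origin at the centre of its underside. To be left alone.
- tipbox: Pipette tip box, blue with a white lid, 85 x 120 x 55 mm, loose; origin at the centre of its underside. To be left alone.
- jar: Small amber jar, 52 mm diameter, 85 mm high, loose; origin at the centre of its underside. To be left alone.
Mind the look-alikes: they are no part of the job. Leave any green look-alike of the hood alone.

How it is judged:
On the way, in this order (a step that is already met when the one before it is completed fails the run):
1. the hood stands upright on the bench, let go, with no key pressed (height (world z) of hood below 0.004 m and angle between hood's own z axis and vertical below 0.1 rad and linear speed of hood below 0.02 m/s and contact force between the fingers and hood below 0.2 N and value of joint each of key_a, key_b, key_c below 0.001 m), for 0.2 s.
2. the working key has snapped down (value of joint key_c above 0.0045 m), for 0.2 s.
At the end, for the whole second after the job is handed in: The working key stays down (more than 4.5 mm), the two soft keys are back up (less than 1 mm), and the hood stands upright (within 0.1 rad) and still on the bench, its lower rim within 4 mm of the bench top (value of joint key_c above 0.0045 m and value of joint each of key_a, key_b below 0.001 m and height (world z) of hood below 0.004 m and angle between hood's own z axis and vertical below 0.1 rad and linear speed of hood below 0.02 m/s); the robot touches nothing.
It fails at once if a key is pushed with more than 16 N (contact force between anything else and key_a above 16 N or contact force between anything else and key_b above 16 N or contact force between anything else and key_c above 16 N).
It fails at once if two keys are pressed (more than 1.5 mm) at once, or another key is pressed once the working one has snapped (value of joint each of key_a, key_b above 0.0015 m or value of joint each of key_a, key_c above 0.0015 m or value of joint each of key_b, key_c above 0.0015 m).
It fails at once if the dish, the tip box or the jar is moved by more than 20 mm (distance of any of dish, tipbox, jar from where it was at the start of the episode above 0.02 m).
It also fails if it takes over 72 s, if anything falls off the work surface, if the arm or the gripper's body presses on something with over 40 N, if the wrist force passes 120 N, or if a joint passes its speed limit or range.

## Robot

A 7-joint arm with a two-finger parallel gripper is mounted at the origin on the work surface. World frame = base frame: x ahead of the robot, y to its left, z up, the work surface at z = 0. Lengths are in m, angles in rad, forces in N, time in s.
With the tool pointing down it reaches from about 0.4 to 0.9 m from the base axis. Payload 5.5 kg.
Tool frame: the origin (TCP) lies midway between the tips of the shut fingers; the grasp point (between the pads) lies 19 mm behind it (arm.tcp_to_grasp is the distance from the TCP to the grasp point, in m); z points along the fingers, y is the direction in which the jaws open and shut (so a half turn about z gives the same grasp; the last joint's range is limited). The gripper opens to 85 mm and grips with 20 to 120 N. Pads are 22 mm wide; open, the fingers measure 114 mm over their backs; the gripper's body (76 mm by 85 mm) begins 54 mm behind the grasp point. The pads swing forward as they close: fully open they stand 13 mm farther back than shut.
Start: joints at [-0.954, 0.501, -0.427, 1.55, 0.221, 1.138, -0.21], TCP at [0.225, 0.61, 0.231] pointing down, gripper open.
Joint ranges: [-2.88, 2.88], [-0.31, 2.03], [-1.54, 1.56], [0.2, 2.42], [-1.41, 4.55], [0.19, 2.02], [-2.57, 2.57]. Speed limits (rad/s): [2.57, 2.57, 3.14, 3.14, 3.14, 3.14, 3.14].

## Interface

Orientations are given as a unit quaternion [x, y, z, w].
In Python, from rig import readout, viewer, workorder, arm gives the robot as it stands.
- The arm moves only by the tool move_arm, never from a script. Its argument "steps" is a list of rows, each a list of 5 numbers: the shift along the tool's x, y, z in m, then the turn about the tool's z in degrees, then the opening in per cent of the stroke, from 0 (shut) to 100 (fully open). In form: [[x, y, z, turn, claw], ...]. A call has 1 to 8 rows; each row shifts and turns the commanded pose from where the row before left it, along the tool's axes as they then stand; what a row does not reach is not made up. A row lasts 1/8 s, in which the tool goes at most 62.5 mm and 10.7 degrees, less where a joint would pass 70% of its speed; a pose out of reach is approached as far as the arm can. A call with a gripper value outside its range is refused whole. The fingers move at their own pace and stop on an object; "newtons" is the grip in N (left out, the last holds). Time passes only in rows, so rows that do not move let the fingers close. It gives the time, the measured TCP pose, the force and the opening at its end, in the units of the state.
- readout.read_state(): the state, without advancing time (a new reading comes with each control period).
- viewer.grab_frame(name): name is "scene" or "top" or "wrist"; returns the picture (480x640x3 uint8, red, green, blue); there is no depth.
- viewer.get_calibration(name): a dict with "K" (3x3 intrinsics, pixels), "world_from_camera" (4x4, takes a point from camera to world coordinates). Camera axes: x right, y down, z forward; pixel columns grow to the right and rows downward; lengths in m; the calibration is good to about 2 mm. A picture is of the moment at which its call begins: read the wrist's pose just before it. get_calibration takes no time and is no camera call; for the wrist camera it gives the pose at the moment of the call.
- workorder.finish_job(): hands the job in, once; it reports no verdict.
The state is a dict: "clock": time; "joint_positions": joint angles; "qd": joint speeds; "effort": joint torques, N m; "tcp_pos": TCP position; "orientation": TCP orientation; "wrist_force": force on the tool from outside, world axes, zero at the start; "torque": the same for the moment, N m; "finger_gap": finger opening in m.
Only numpy, scipy, OpenCV 4.12 (cv2) and the standard library are available. Lean on these libraries where they do the work, as an engineer would, in place of code of your own. Each camera call takes 0.05 s, during which the arm holds its last target.

## Working session

There is one attempt and no reset: what is moved stays moved. The work goes in short steps, Python scripts to look and compute and a tool call to move; the robot and the scene stay as the last step left them, time stands still between calls to the robot, and variables do not carry over. Pictures are saved under pics/ and viewed, and the job is handed in when it is done.

Besides the shell and the picture viewer there is one more tool, called after ">>>" as name([rows], argument=value, ...), one row to a line, values as JSON. move_arm: Moves the arm, as the interface text tells. Its arguments: {"type":"object","properties":{"steps":{"type":"array","items":{"type":"array","items":{"type":"number"}}},"newtons":{"type":"number"}},"required":["steps"]}

```bash
mkdir -p pics; ls
python3 - <<'E'
from rig import readout, viewer, workorder, arm
import cv2
print(readout.read_state())
for n in ("scene","top","wrist"):
    c=viewer.get_calibration(n); print(n,c)
for n in ("scene","top"):
    cv2.imwrite(f"pics/{n}0.png",viewer.grab_frame(n)[:,:,::-1])
E
```

```text
pics
{'clock': 0.0, 'joint_positions': array([-0.95380921,  0.50186841, -0.42675878,  1.55145846,  0.22079586,
        1.1383043 , -0.21030825]), 'qd': array([-8.56400900e-04,  1.39634686e-06,  9.47564627e-04, -1.08962080e-03,
       -2.20519123e-03, -6.68219802e-04, -1.09780967e-03]), 'effort': array([ 2.83284289e-04, -5.69518983e+01, -5.81556827e+00, -2.80930048e+01,
        1.06688740e-02,  1.19714366e-02, -3.51162853e-06]), 'tcp_pos': array([0.22500976, 0.6090626 , 0.23024007]), 'orientation': array([ 1.75963457e-01,  9.84396199e-01, -9.71547072e-04, -2.03232995e-04]), 'wrist_force': array([-0.13810084, -0.15115008,  0.0823968 ]), 'torque': array([0.0052926 , 0.00237048, 0.01491672]), 'finger_gap': 0.0854086596629641}
scene {'K': array([[457.70067244,   0.        , 324.49061781],
       [  0.        , 457.70067244, 240.04012106],
       [  0.        ,   0.        ,   1.        ]]), 'world_from_camera': array([[-0.29802098,  0.79559206, -0.52746257,  1.15474004],
       [ 0.95455607,  0.24694691, -0.16685304,  0.19286365],
       [-0.00249171, -0.55321831, -0.83303259,  1.06816971
[... 231 characters left out ...]
'world_from_camera': array([[-0.0259146 , -0.98862794,  0.14813245,  0.31998074],
       [-0.99960816,  0.02405865, -0.01430744,  0.02160486],
       [ 0.01058086, -0.14844517, -0.98886403,  1.46545359],
       [ 0.        ,  0.        ,  0.        ,  1.        ]])}
wrist {'K': array([[424.67828851,   0.        , 324.40787497],
       [  0.        , 424.67828851, 239.0641671 ],
       [  0.        ,   0.        ,   1.        ]]), 'world_from_camera': array([[ 0.34709949,  0.88917073,  0.2981566 ,  0.14872108],
       [ 0.93782549, -0.32830974, -0.11267682,  0.63801949],
       [-0.00230121,  0.31872892, -0.94784312,  0.37327188],
       [ 0.        ,  0.        ,  0.        ,  1.        ]])}
```

View pics/scene0.png

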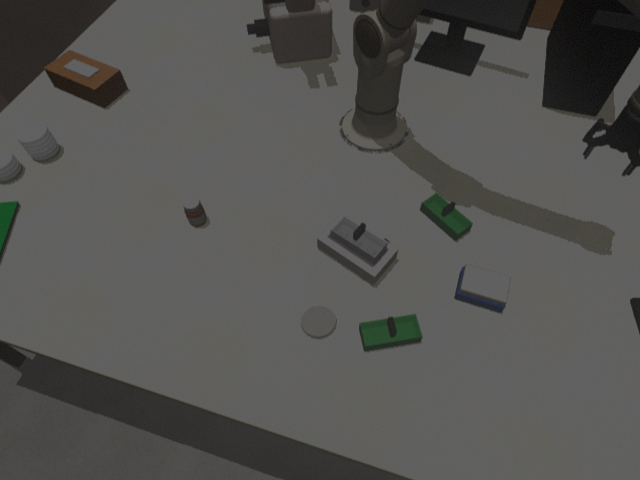

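View pics/top0.png

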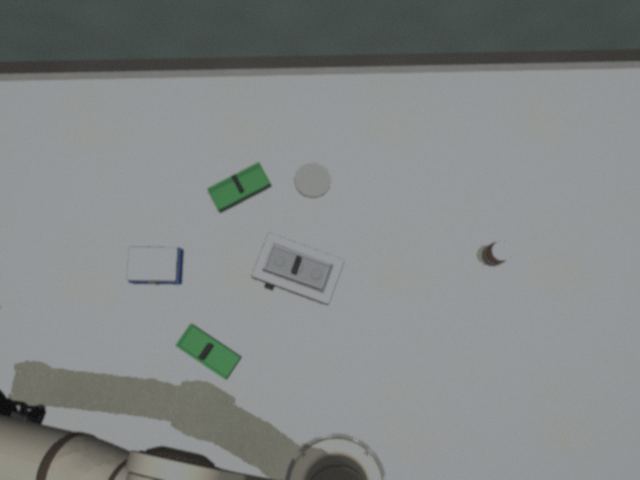

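The clear hood, with its black fin, sits on the white box at top (298,267) / scene (358,240). The look-alikes are the green hoods at top (240,187) and (209,351), which I'll leave alone. The dish is at (312,180), the tip box at (155,265) and the jar at (490,254). Next come a close crop and the measurements.

```bash
cat > h.py <<'E'
import numpy as np, cv2
from rig import viewer
def ray(n,uv,C=None):
    C=C or viewer.get_calibration(n); T=C["world_from_camera"]
    d=T[:3,:3]@np.linalg.solve(C["K"],[uv[0],uv[1],1.]); return T[:3,3],d
def onz(n,uv,z,C=None):
    o,d=ray(n,uv,C); return o+d*(z-o[2])/d[2]
def two(n1,a,n2,b):
    o1,d1=ray(n1,a);o2,d2=ray(n2,b)
    s=np.linalg.lstsq(np.c_[d1,-d2],o2-o1,rcond=None)[0]
    p,q=o1+s[0]*d1,o2+s[1]*d2; return (p+q)/2,np.linalg.norm(p-q)
def proj(n,P,C=None):
    C=C or viewer.get_calibration(n); T=np.linalg.inv(C["world_from_camera"]); p=C["K"]@(T[:3,:3]@np.asarray(P)+T[:3,3]); return p[:2]/p[2]
E
python3 - <<'E'
import cv2
a=cv2.imread("pics/top0.png")[215:325,230:365]; b=cv2.imread("pics/scene0.png")[200:290,300:415]
cv2.imwrite("pics/topc.png",cv2.resize(a,None,fx=5.5,fy=5.5,interpolation=2)); cv2.imwrite("pics/scenec.png",cv2.resize(b,None,fx=6,fy=6,interpolation=2))
E
```

```text
(no output)
```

View pics/topc.png

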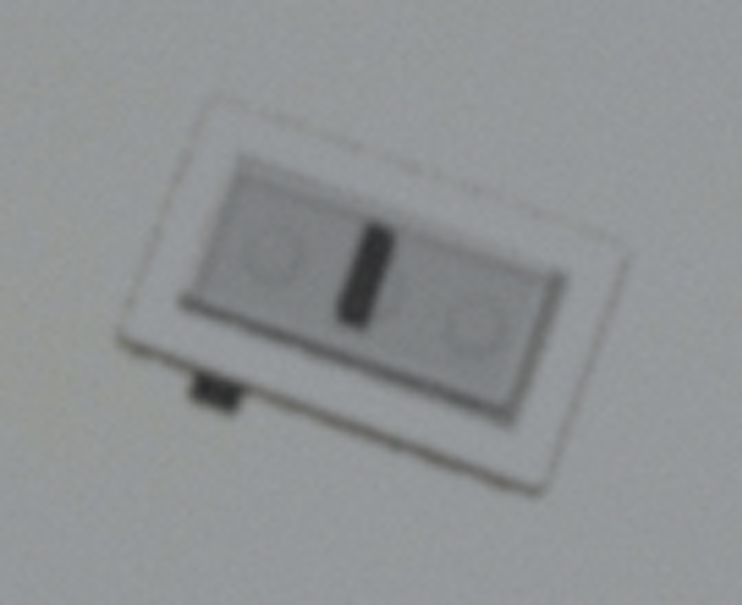

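View pics/scenec.png

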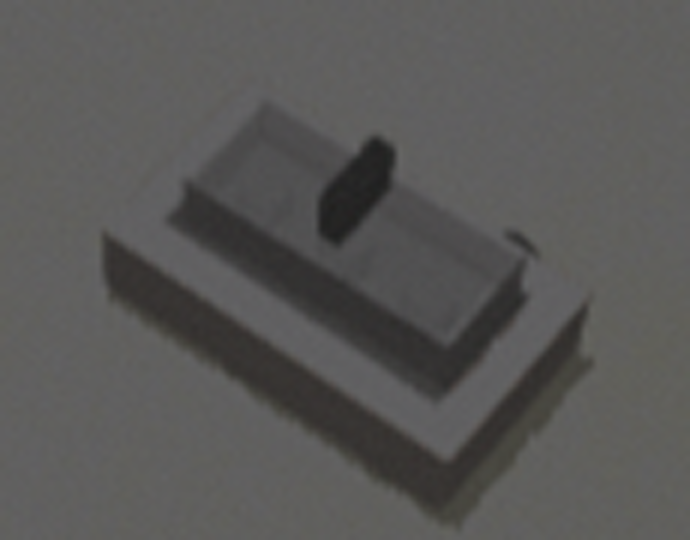

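Run:
```python
from h import *
cr=lambda p:(p[0]/5.5+230-.4,p[1]/5.5+215-.4); cs=lambda p:(p[0]/6+300-.4,p[1]/6+200-.4)
P=[onz("top",cr(p),.055)[:2] for p in [(212,97),(629,247),(545,495),(119,337)]]
P=np.array(P);print("box",P, P.mean(0)); 
for i in range(4):
    e=P[(i+1)%4]-P[i];print(np.linalg.norm(e),np.degrees(np.arctan2(e[1],e[0])))
S=np.array([onz("scene",cs(p),.055)[:2] for p in [(103,232),(450,463),(592,295)]]);print("scene box",S,(S[0]+S[2])/2)
f=[onz("top",cr(p),.123)[:2] for p in [(380,225),(352,327)]];print("fin",f,np.mean(f,0),np.linalg.norm(f[0]-f[1]))
print("fin scene",[onz("scene",cs(p),.123) for p in [(381,141),(325,195)]])
print(two("top",cr((380,225)),"scene",cs((330,195))),two("top",cr((352,325)),"scene",cs((381,143))))
for n,uv,z in (("dish",(312.5,180),.016),("tip",(154,263),.055),("jar",(500,247),.085),("g1",(240,187),.07),("g2",(209,351),.07)): print(n,onz("top",uv,z))
```

```text
box [[ 0.58083871  0.14057648]
 [ 0.51245908 -0.03404714]
 [ 0.40913924  0.00401735]
 [ 0.47966621  0.18062545]] [0.49552581 0.07279304]
0.18753448639665132 -111.38446547256001
0.11010855253140281 159.77548683902563
0.1901695922331466 68.23111749793183
0.10881082733186127 -21.596055714548225
scene box [[ 0.51390377 -0.03141435]
 [ 0.58189256  0.14376653]
 [ 0.48208261  0.18292219]] [0.49799319 0.07575392]
fin [array([0.51451826, 0.06818034]), array([0.47368133, 0.08011301])] [0.49409979 0.07414668] 0.042544598415930536
fin scene [array([0.47787453, 0.08183988, 0.123     ]), array([0.51170065, 0.06653365, 0.123     ])]
(array([0.5138506 , 0.06854445, 0.12691575]), np.float64(0.0010197927270960481)) (array([0.47501841, 0.08089749, 0.11743272]), np.float64(0.0011317292228692345))
dish [0.71421025 0.03496133 0.016     ]
tip [0.51505727 0.40429932 0.055     ]
jar [ 0.5284304  -0.38943362  0.085     ]
g1 [0.68664211 0.20353703 0.07      ]
g2 [0.31140161 0.27445698 0.07      ]
```

>>> move_arm([
  [-0.036,-0.034,0,0,100],
  [-0.036,-0.034,0,0,100],
  [-0.036,-0.034,0,0,100],
  [-0.036,-0.034,0,0,100],
  [-0.036,-0.034,0,0,100],
  [-0.036,-0.034,0,0,100],
], newtons=30)

```text
clock: 0.85
tcp_pos: [0.3575, 0.3418, 0.2311]
orientation: [0.176, 0.984, -0.0, -0.0]
wrist_force: [-0.1, 0.3, -0.6]
finger_gap: 0.0853
```

>>> move_arm([
  [-0.036,-0.034,0,0,100],
  [-0.036,-0.034,0,0,100],
  [-0.036,-0.034,0,0,100],
  [-0.036,-0.034,0,0,100],
  [-0.036,-0.034,0,0,100],
  [-0.036,-0.034,0,0,100],
  [0,0,0,0,100],
  [0,0,0,0,100],
])

```text
clock: 1.85
tcp_pos: [0.4885, 0.0778, 0.2309]
orientation: [0.176, 0.984, 0.0, -0.001]
wrist_force: [0.1, -0.1, -0.1]
finger_gap: 0.0854
```

Run:
```python
from h import *
from rig import readout
s=readout.read_state();print(s["clock"],s["tcp_pos"],s["orientation"],s["wrist_force"]); C=viewer.get_calibration("wrist")
cv2.imwrite("pics/w1.png",viewer.grab_frame("wrist")[:,:,::-1]); import pickle;pickle.dump(C,open("c1","wb"))
print("fin expected",proj("wrist",[.494,.0745,.123],C))
```

```text
1.85 [0.48852205 0.07781412 0.23090079] [ 1.76018535e-01  9.84386675e-01  1.03706183e-04 -5.81653048e-04] [ 0.14849863 -0.14537087 -0.13370637]
fin expected [321.95422763 244.53614938]
```

View pics/w1.png

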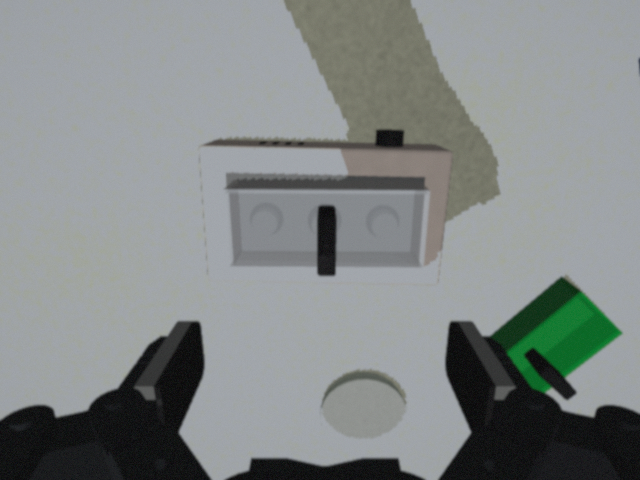

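Run:
```python
from h import *
import pickle;C=pickle.load(open("c1","rb"))
a=cv2.imread("pics/w1.png");cv2.imwrite("pics/w1c.png",cv2.resize(a[125:295,190:460],None,fx=2.9,fy=2.9,interpolation=2))
g=a.max(2);m=(g<70)
for r in range(200,282,6):
    c=np.where(m[r,290:360])[0]+290
    if len(c): print(r,c.min(),c.max())
print(onz("w",(326.5,274.5),.123,C))
```

```text
206 320 332
212 318 334
218 318 335
224 318 335
230 318 335
236 318 335
242 318 335
248 318 334
254 318 335
260 318 335
266 318 334
272 318 334
[0.5140869  0.07013134 0.123     ]
```

View pics/w1c.png

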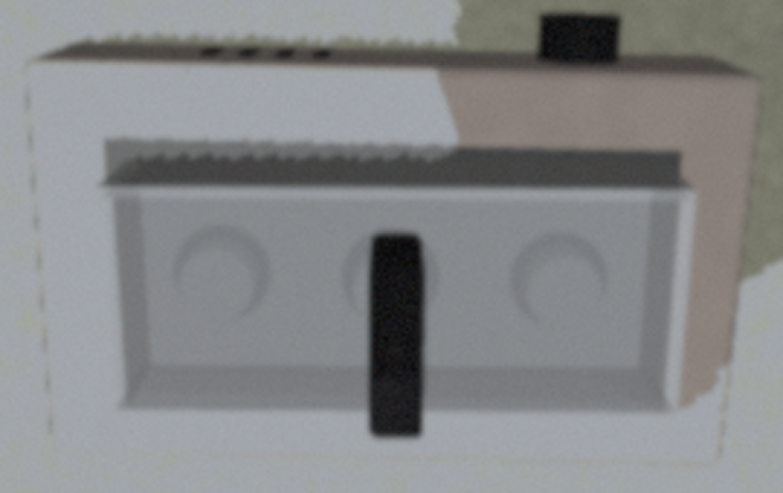

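>>> move_arm([
  [-0.0065,0.001,0.025,0,60],
  [0,0,0.03,0,60],
  [0,0,0.03,0,60],
  [0,0,0.025,0,60],
  [0,0,0.015,0,60],
  [0,0,0.01,0,60],
  [0,0,0,0,60],
])

```text
clock: 2.78
tcp_pos: [0.4953, 0.0764, 0.0961]
orientation: [0.176, 0.984, -0.0, -0.0]
wrist_force: [0.1, -0.1, 0.4]
finger_gap: 0.0511
```

Run:
```python
from h import *
cv2.imwrite("pics/w2.png",viewer.grab_frame("wrist")[:,:,::-1])
```

```text
(no output)
```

View pics/w2.png

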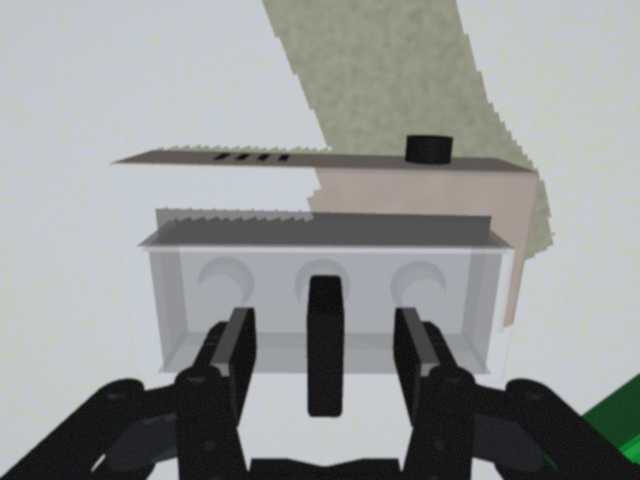

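The fin (about column 325, rows 275–415) is centred between the pads at columns 255 and 395. I'll close on it.

>>> move_arm([
  [0,0,0,0,10],
  [0,0,0,0,0],
  [0,0,0,0,0],
  [0,0,0,0,0],
  [0,0,0,0,0],
], newtons=40)

```text
clock: 3.45
tcp_pos: [0.4962, 0.0761, 0.097]
orientation: [0.176, 0.984, 0.0, 0.001]
wrist_force: [0.1, 0.3, 6.3]
finger_gap: 0.0112
```

>>> move_arm([
  [0,0,-0.01,0,0],
  [0,0,-0.02,0,0],
  [0,0,-0.03,0,0],
  [0,0,-0.03,0,0],
  [0,0,0,0,0],
])

```text
clock: 4.08
tcp_pos: [0.4972, 0.0764, 0.1888]
orientation: [0.176, 0.984, 0.001, 0.002]
wrist_force: [0.5, 0.0, -1.3]
finger_gap: 0.0109
```

Run:
```python
from h import *
cv2.imwrite("pics/w3.png",viewer.grab_frame("wrist")[:,:,::-1])
```

```text
(no output)
```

View pics/w3.png

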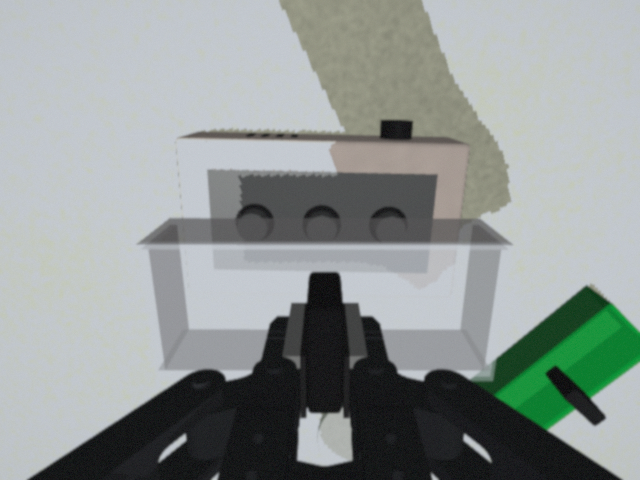

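>>> move_arm([
  [-0.006,-0.028,0,0,0],
  [-0.006,-0.028,0,0,0],
  [-0.006,-0.028,0,0,0],
  [-0.006,-0.028,0,0,0],
  [-0.006,-0.028,0,0,0],
  [-0.006,-0.028,0,0,0],
  [-0.002,-0.028,0,0,0],
  [0,-0.024,0,0,0],
])

```text
clock: 5.12
tcp_pos: [0.4534, -0.1443, 0.1849]
orientation: [0.176, 0.984, 0.0, -0.001]
wrist_force: [-0.5, 0.4, -1.8]
finger_gap: 0.0112
```

>>> move_arm([
  [0,0,0.03,0,0],
  [0,0,0.04,0,0],
  [0,0,0.035,0,0],
  [0,0,0.02,0,0],
  [0,0,0.01,0,0],
  [0,0,0.006,0,0],
  [0,0,0,0,0],
])

```text
clock: 6.0
tcp_pos: [0.4549, -0.1435, 0.0453]
orientation: [0.176, 0.984, 0.0, -0.0]
wrist_force: [-0.6, 0.5, 0.0]
finger_gap: 0.0112
```

>>> move_arm([
  [0,0,0.001,0,0],
  [0,0,0.001,0,0],
  [0,0,0,0,0],
])

```text
clock: 6.38
tcp_pos: [0.4552, -0.1436, 0.0436]
orientation: [0.176, 0.984, -0.0, 0.0]
wrist_force: [0.1, -0.9, -1.5]
finger_gap: 0.0113
```

>>> move_arm([
  [0,0,0.001,0,0],
  [0,0,0.001,0,0],
  [0,0,0,0,0],
])

```text
clock: 6.75
tcp_pos: [0.455, -0.1435, 0.042]
orientation: [0.176, 0.984, 0.0, 0.0]
wrist_force: [-3.0, 0.6, 8.5]
finger_gap: 0.0112
```

On the bench, with 8.5 N of contact. I'll release and rise.

>>> move_arm([
  [0,0,-0.001,0,15],
  [0,0,0,0,40],
  [0,0,0,0,60],
  [0,0,0,0,60],
  [0,0,-0.03,0,60],
  [0,0,-0.05,0,60],
  [0,0,-0.05,0,60],
  [0,0,0,0,60],
])

```text
clock: 7.75
tcp_pos: [0.4581, -0.1444, 0.1762]
orientation: [0.176, 0.984, -0.0, 0.004]
wrist_force: [0.2, 0.9, -0.3]
finger_gap: 0.0512
```

Run:
```python
from h import *
import pickle
a=viewer.grab_frame("top")[:,:,::-1];b=viewer.grab_frame("scene")[:,:,::-1]
cv2.imwrite("pics/t4.png",a);cv2.imwrite("pics/s4.png",b)
x=cv2.resize(a[190:340,230:430],(800,600),interpolation=2)
cv2.imwrite("pics/t4c.png",x);cv2.imwrite("pics/s4c.png",cv2.resize(b[130:300,230:430],(800,600),interpolation=2))
```

```text
(no output)
```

View pics/t4c.png

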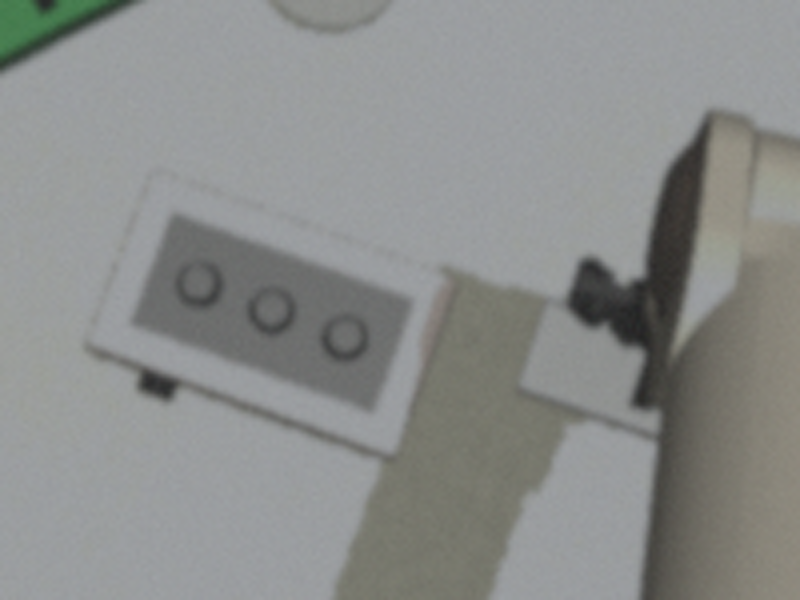

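View pics/s4c.png

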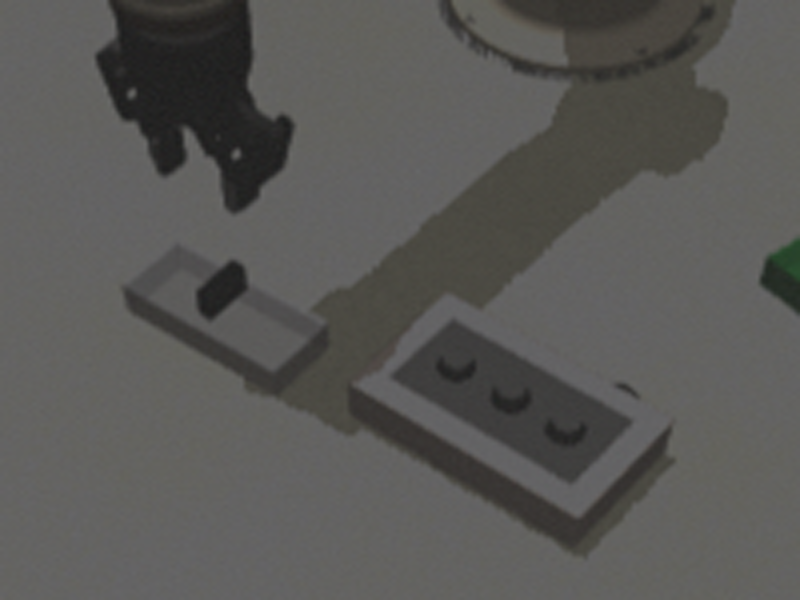

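>>> move_arm([
  [0.005,0.027,-0.02,0,0],
  [0.005,0.027,0,0,0],
  [0.005,0.027,0,0,0],
  [0.005,0.027,0,0,0],
  [0.005,0.027,0,0,0],
  [0.005,0.027,0,0,0],
  [0.005,0.027,0,0,0],
  [0.005,0.029,0,0,0],
])

```text
clock: 8.85
tcp_pos: [0.4917, 0.0754, 0.1902]
orientation: [0.176, 0.984, -0.001, -0.002]
wrist_force: [-0.3, 0.3, -0.3]
finger_gap: -0.0001
```

>>> move_arm([
  [0,0,0,0,0],
  [0,0,0,0,0],
  [0,0,0,0,0],
])

```text
clock: 9.22
tcp_pos: [0.4924, 0.0735, 0.1916]
orientation: [0.177, 0.984, -0.0, -0.001]
wrist_force: [0.4, 0.1, -0.4]
finger_gap: 0.0
```

Run:
```python
from h import *
from rig import readout
import pickle
s=readout.read_state();print(s["clock"],s["tcp_pos"],s["orientation"],s["wrist_force"]); C=viewer.get_calibration("wrist")
a=viewer.grab_frame("wrist")[:,:,::-1].copy();cv2.imwrite("pics/w5.png",a);pickle.dump(C,open("c5","wb"))
print(proj("w",s["tcp_pos"],C))
cr=lambda p:(p[0]/4+230-.4,p[1]/4+190-.4)
for p in [(199,281),(272,308),(345,335)]: print(onz("top",cr(p),.071))
t=viewer.grab_frame("top")[:,:,::-1];cv2.imwrite("pics/t5.png",t)
cv2.imwrite("pics/t5c.png",cv2.resize(t[190:340,230:430],(800,600),interpolation=2))
```

```text
9.225 [0.49244081 0.07354192 0.19161713] [ 1.76800043e-01  9.84246488e-01 -4.49170754e-04 -6.27518821e-04] [ 0.36436968  0.05651641 -0.39100102]
[323.57022951 322.54836212]
[0.51310479 0.11436635 0.071     ]
[0.49652909 0.07295281 0.071     ]
[0.47999725 0.03164884 0.071     ]
```

View pics/w5.png

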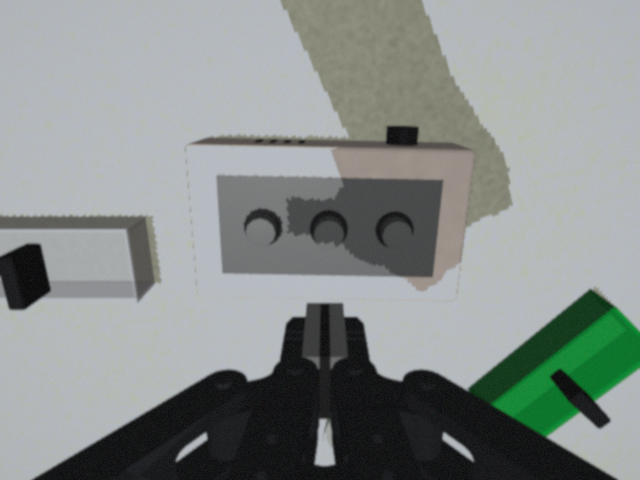

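View pics/t5c.png

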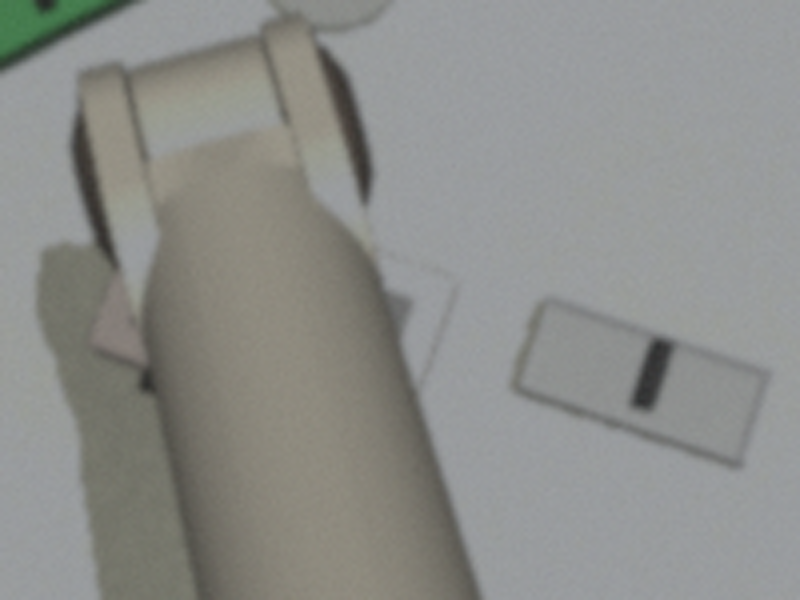

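The hood stands flat on the bench at top (355,283). Wrist image: the keys are at about (262,230), (328,229) and (396,231). I'll zoom in for their centres.

Run:
```python
from h import *
a=cv2.imread("pics/w5.png")[195:265,225:435]
a=cv2.convertScaleAbs(a,alpha=1.6,beta=-20)
cv2.imwrite("pics/w5c.png",cv2.resize(a,None,fx=3.8,fy=3.8,interpolation=2))
```

```text
(no output)
```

View pics/w5c.png

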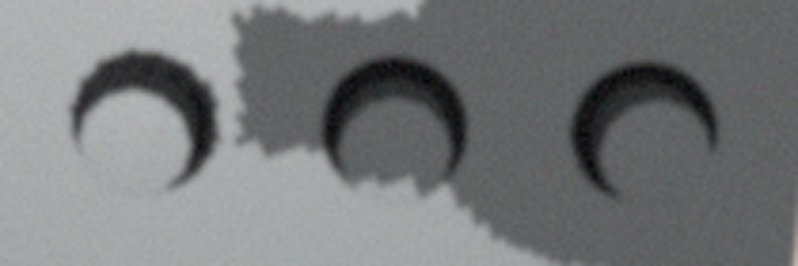

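Run:
```python
from h import *
import pickle;C=pickle.load(open("c5","rb"))
tcp=np.array([.49244,.07354]);X=np.array([-.9375,.348]);Y=np.array([.348,.9375])
for p in [(134.5,142),(397,153),(658,155)]:
    w=onz("w",(p[0]/3.8+225-.4,p[1]/3.8+195-.4),.071,C)[:2];print(w,(w-tcp)@X,(w-tcp)@Y)
for w in [(.5131,.1144),(.4965,.0730),(.4800,.0316)]: print("top",(w-tcp)@X,(w-tcp)@Y)
```

```text
[0.47979576 0.03362984] -0.002034761985071836 -0.04181596688303663
[0.49732953 0.0751241 ] -0.004032662499821127 0.0031866519486383055
[0.51328678 0.11702932] -0.004409570706638908 0.0480259160927964
top -0.005149470000000009 0.04549593000000001
top -0.003994170000000007 0.0009066300000000038
top -0.0029326199999999895 -0.04364786999999999
```

>>> move_arm([
  [-0.004,0.002,0.02,0,0],
  [0,0,0.03,0,0],
  [0,0,0.03,0,0],
  [0,0,0.02,0,0],
  [0,0,0.01,0,0],
  [0,0,0.003,0,0],
  [0,0,0,0,0],
  [0,0,0,0,0],
])

```text
clock: 10.32
tcp_pos: [0.4981, 0.0755, 0.0801]
orientation: [0.176, 0.984, 0.0, 0.001]
wrist_force: [-0.0, -0.3, -0.1]
finger_gap: 0.0002
```

Run:
```python
from h import *
from rig import readout
a=viewer.grab_frame("wrist")[:,:,::-1];cv2.imwrite("pics/w6.png",a)
for i in range(4):
    viewer.grab_frame("wrist"); s=readout.read_state();print(s["clock"],s["tcp_pos"],s["wrist_force"])
```

```text
10.425 [0.49791988 0.07545751 0.07996756] [0.30360914 0.54505941 0.84217608]
10.475 [0.49780587 0.07542464 0.07984298] [ 0.60560127 -0.29274372 -0.29165559]
10.525 [0.49771188 0.07546436 0.07973899] [-0.19928336  0.17531972  0.39419417]
10.575 [0.49759331 0.07539332 0.07960721] [-0.23963793  0.25453571 -0.20245322]
```

View pics/w6.png

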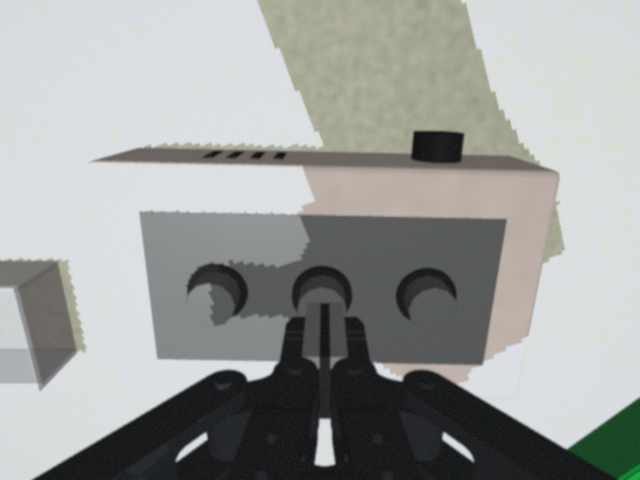

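The shut tip (323,303) is over the middle key (325,295). I'll descend in small steps.

>>> move_arm([
  [0,0,0.001,0,0],
  [0,0,0.001,0,0],
  [0,0,0.001,0,0],
  [0,0,0.001,0,0],
  [0,0,0,0,0],
])

```text
clock: 11.2
tcp_pos: [0.4973, 0.0753, 0.0751]
orientation: [0.176, 0.984, -0.0, -0.0]
wrist_force: [0.6, -0.1, -0.2]
finger_gap: 0.0003
```

>>> move_arm([
  [0,0,0.0005,0,0],
  [0,0,0.0005,0,0],
  [0,0,0,0,0],
])

```text
clock: 11.58
tcp_pos: [0.4973, 0.0754, 0.0743]
orientation: [0.176, 0.984, 0.0, -0.0]
wrist_force: [-0.6, -0.4, -0.3]
finger_gap: 0.0001
```

>>> move_arm([
  [0,0,0.0005,0,0],
  [0,0,0.0005,0,0],
  [0,0,0,0,0],
])

```text
clock: 11.95
tcp_pos: [0.4974, 0.0753, 0.0732]
orientation: [0.176, 0.984, -0.0, -0.0]
wrist_force: [1.0, 0.2, 0.9]
finger_gap: 0.0
```

>>> move_arm([
  [0,0,0.0005,0,0],
  [0,0,0.0005,0,0],
  [0,0,0,0,0],
])

```text
clock: 12.32
tcp_pos: [0.4974, 0.0754, 0.0722]
orientation: [0.176, 0.984, 0.0, -0.0]
wrist_force: [-0.7, -0.4, 0.5]
finger_gap: 0.0001
```

>>> move_arm([
  [0,0,0.0005,0,0],
  [0,0,0.0005,0,0],
  [0,0,0,0,0],
  [0,0,0,0,0],
])

```text
clock: 12.82
tcp_pos: [0.4974, 0.0754, 0.0713]
orientation: [0.176, 0.984, 0.0, 0.0]
wrist_force: [0.1, 0.9, -0.4]
finger_gap: 0.0002
```

>>> move_arm([
  [0,0,0.0005,0,0],
  [0,0,0.0005,0,0],
  [0,0,0,0,0],
  [0,0,0,0,0],
])

```text
clock: 13.32
tcp_pos: [0.4975, 0.0754, 0.0703]
orientation: [0.176, 0.984, 0.0, 0.0]
wrist_force: [0.0, 0.2, 1.6]
finger_gap: -0.0001
```

```bash
cat > f.py <<'E'
from h import *
from rig import readout
F=[];Z=[]
for i in range(8):
    viewer.grab_frame("wrist"); s=readout.read_state();F.append(s["wrist_force"]);Z.append(s["tcp_pos"][2])
print(s["clock"],"F",np.mean(F,0).round(2),"sd",np.std(F,0).round(2),"z",np.mean(Z).round(5))
E
python3 f.py
```

```text
13.725 F [-0.32  0.14  1.33] sd [0.44 0.6  0.38] z 0.07032
```

>>> move_arm([
  [0,0,0.0005,0,0],
  [0,0,0.0005,0,0],
  [0,0,0,0,0],
  [0,0,0,0,0],
])

```text
clock: 14.22
tcp_pos: [0.4974, 0.0754, 0.0693]
orientation: [0.176, 0.984, 0.0, 0.0]
wrist_force: [-0.5, 0.1, 1.2]
finger_gap: 0.0002
```

```bash
python3 f.py
```

```text
14.625 F [ 0.27 -0.07  1.15] sd [0.41 0.28 0.38] z 0.06931
```

>>> move_arm([
  [0,0,0.0005,0,0],
  [0,0,0.0005,0,0],
  [0,0,0,0,0],
  [0,0,0,0,0],
])

```text
clock: 15.12
tcp_pos: [0.4974, 0.0754, 0.0683]
orientation: [0.176, 0.984, 0.0, 0.0]
wrist_force: [1.5, -0.1, 1.4]
finger_gap: 0.0001
```

```bash
python3 f.py
```

```text
15.525 F [ 0.61 -0.15  1.24] sd [0.44 0.32 0.55] z 0.06831
```

The middle key is soft: only 1.2 N after at least 2 mm. I'll let it up and go to the +y key.

>>> move_arm([
  [0,0,-0.007,0,0],
  [0,0,-0.015,0,0],
  [-0.0005,0.015,0,0,0],
  [-0.0005,0.015,0,0,0],
  [0,0.015,0,0,0],
  [0,0,0.008,0,0],
  [0,0,0.006,0,0],
  [0,0,0,0,0],
])

```text
clock: 16.52
tcp_pos: [0.5128, 0.1163, 0.0751]
orientation: [0.176, 0.984, -0.001, -0.001]
wrist_force: [1.0, -0.3, -0.3]
finger_gap: -0.0
```

>>> move_arm([
  [0,0,0,0,0],
  [0,0,0,0,0],
  [0,0,0.0005,0,0],
  [0,0,0.0005,0,0],
  [0,0,0,0,0],
  [0,0,0,0,0],
])

```text
clock: 17.27
tcp_pos: [0.5139, 0.1172, 0.0753]
orientation: [0.176, 0.984, 0.0, -0.0]
wrist_force: [0.3, -1.0, 0.0]
finger_gap: 0.0
```

```bash
python3 f.py; python3 -c "
from h import *
cv2.imwrite('pics/w7.png',viewer.grab_frame('wrist')[:,:,::-1])"
```

```text
17.675 F [ 0.47 -0.11  0.11] sd [0.35 0.61 0.41] z 0.0753
```

View pics/w7.png

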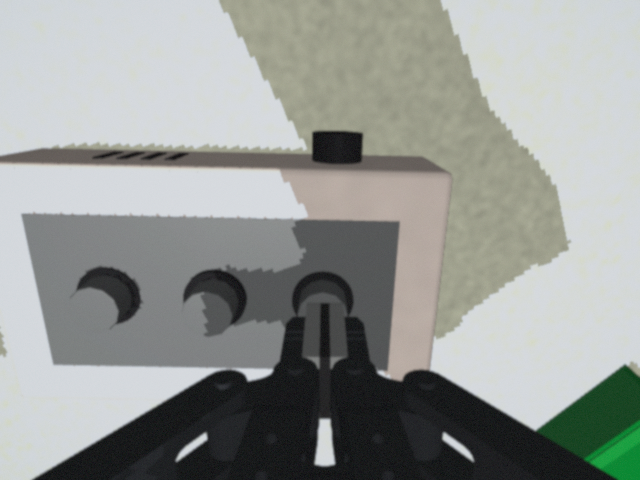

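Centred over the +y key.

>>> move_arm([
  [0,0,0.0005,0,0],
  [0,0,0.0005,0,0],
  [0,0,0.0005,0,0],
  [0,0,0.0005,0,0],
  [0,0,0,0,0],
  [0,0,0,0,0],
])

```text
clock: 18.48
tcp_pos: [0.5139, 0.1172, 0.0733]
orientation: [0.176, 0.984, 0.0, -0.0]
wrist_force: [-0.4, 0.4, -0.3]
finger_gap: -0.0004
```

```bash
python3 f.py
```

```text
18.875 F [-0.04  0.14  0.12] sd [0.42 0.45 0.62] z 0.07331
```

>>> move_arm([
  [0,0,0.0005,0,0],
  [0,0,0.0005,0,0],
  [0,0,0,0,0],
  [0,0,0,0,0],
])

```text
clock: 19.38
tcp_pos: [0.5139, 0.1172, 0.0723]
orientation: [0.176, 0.984, -0.0, -0.0]
wrist_force: [-0.4, -0.9, 0.9]
finger_gap: -0.0001
```

```bash
python3 f.py
```

```text
19.775 F [0.19 0.04 0.06] sd [0.5  0.45 0.32] z 0.0723
```

>>> move_arm([
  [0,0,0.0005,0,0],
  [0,0,0.0005,0,0],
  [0,0,0,0,0],
  [0,0,0,0,0],
])

```text
clock: 20.27
tcp_pos: [0.5139, 0.1172, 0.0713]
orientation: [0.176, 0.984, 0.0, 0.0]
wrist_force: [-0.4, -0.5, -0.4]
finger_gap: 0.0002
```

```bash
python3 f.py
```

```text
20.675 F [-0.22 -0.13  0.34] sd [0.51 0.59 0.56] z 0.0713
```

>>> move_arm([
  [0,0,0.0005,0,0],
  [0,0,0.0005,0,0],
  [0,0,0,0,0],
  [0,0,0,0,0],
])

```text
clock: 21.18
tcp_pos: [0.5139, 0.1172, 0.0703]
orientation: [0.176, 0.984, 0.0, -0.0]
wrist_force: [0.1, -0.4, 0.2]
finger_gap: 0.0
```

```bash
python3 f.py
```

```text
21.575 F [-0.07  0.02 -0.08] sd [0.45 0.33 0.4 ] z 0.0703
```

>>> move_arm([
  [0,0,0.0005,0,0],
  [0,0,0.0005,0,0],
  [0,0,0,0,0],
  [0,0,0,0,0],
])

```text
clock: 22.08
tcp_pos: [0.5139, 0.1172, 0.0693]
orientation: [0.176, 0.984, -0.0, -0.0]
wrist_force: [-0.6, -0.7, 1.2]
finger_gap: -0.0
```

```bash
python3 f.py
```

```text
22.475 F [-0.17  0.32  1.72] sd [0.61 0.38 0.44] z 0.06932
```

>>> move_arm([
  [0,0,0.0005,0,0],
  [0,0,0.0005,0,0],
  [0,0,0,0,0],
  [0,0,0,0,0],
])

```text
clock: 22.98
tcp_pos: [0.5139, 0.1172, 0.0683]
orientation: [0.176, 0.984, -0.0, -0.0]
wrist_force: [0.2, -0.1, 1.7]
finger_gap: -0.0
```

```bash
python3 f.py
```

```text
23.375 F [-0.14 -0.05  1.2 ] sd [0.45 0.5  0.35] z 0.0683
```

>>> move_arm([
  [0,0,0.0005,0,0],
  [0,0,0.0005,0,0],
  [0,0,0,0,0],
  [0,0,0,0,0],
])

```text
clock: 23.88
tcp_pos: [0.5139, 0.1172, 0.0673]
orientation: [0.176, 0.984, 0.0, -0.0]
wrist_force: [0.1, -0.0, 0.9]
finger_gap: 0.0001
```

```bash
python3 f.py
```

```text
24.275 F [-0.03 -0.12  1.44] sd [0.52 0.35 0.59] z 0.06729
```

The +y key is soft too: 1.4 N at 2–3 mm. That leaves the -y key.

>>> move_arm([
  [0,0,-0.008,0,0],
  [0,0,-0.015,0,0],
  [0.001,-0.03,0,0,0],
  [0.001,-0.03,0,0,0],
  [0,-0.0297,0,0,0],
  [0,0,0.008,0,0],
  [0,0,0.006,0,0],
  [0,0,0,0,0],
])

```text
clock: 25.28
tcp_pos: [0.481, 0.035, 0.076]
orientation: [0.175, 0.985, 0.0, -0.0]
wrist_force: [-0.3, -0.2, 0.3]
finger_gap: -0.0001
```

>>> move_arm([
  [0,0,0,0,0],
  [0,0,0,0,0],
  [0,0,0.0005,0,0],
  [0,0,0.0005,0,0],
  [0,0,0,0,0],
  [0,0,0,0,0],
])

```text
clock: 26.02
tcp_pos: [0.4809, 0.0337, 0.0753]
orientation: [0.176, 0.984, 0.0, -0.0]
wrist_force: [-0.3, -0.6, -0.3]
finger_gap: 0.0002
```

```bash
python3 f.py; python3 -c "
from h import *
cv2.imwrite('pics/w8.png',viewer.grab_frame('wrist')[:,:,::-1])"
```

```text
26.425 F [-0.1  -0.24  0.25] sd [0.28 0.44 0.48] z 0.0753
```

View pics/w8.png

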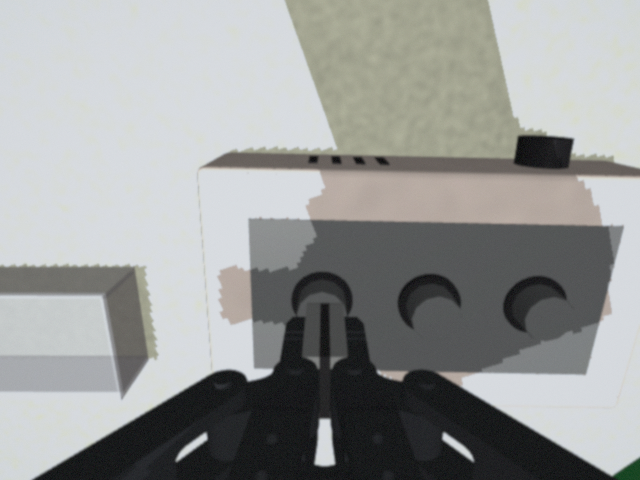

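>>> move_arm([
  [0,0,0.0005,0,0],
  [0,0,0.0005,0,0],
  [0,0,0.0005,0,0],
  [0,0,0.0005,0,0],
  [0,0,0,0,0],
  [0,0,0,0,0],
])

```text
clock: 27.22
tcp_pos: [0.481, 0.0338, 0.0733]
orientation: [0.176, 0.984, 0.0, -0.0]
wrist_force: [-0.3, 0.2, -0.0]
finger_gap: 0.0
```

>>> move_arm([
  [0,0,0.0005,0,0],
  [0,0,0.0005,0,0],
  [0,0,0,0,0],
  [0,0,0,0,0],
])

```text
clock: 27.72
tcp_pos: [0.481, 0.0338, 0.0723]
orientation: [0.176, 0.984, 0.0, 0.0]
wrist_force: [-1.1, -0.2, 0.4]
finger_gap: -0.0002
```

>>> move_arm([
  [0,0,0.0005,0,0],
  [0,0,0.0005,0,0],
  [0,0,0,0,0],
  [0,0,0,0,0],
])

```text
clock: 28.22
tcp_pos: [0.481, 0.0338, 0.0713]
orientation: [0.176, 0.984, 0.0, -0.0]
wrist_force: [-0.5, 0.2, 0.4]
finger_gap: 0.0001
```

>>> move_arm([
  [0,0,0.0005,0,0],
  [0,0,0.0005,0,0],
  [0,0,0,0,0],
  [0,0,0,0,0],
])

```text
clock: 28.72
tcp_pos: [0.4809, 0.0338, 0.0703]
orientation: [0.176, 0.984, 0.0, -0.0]
wrist_force: [-0.1, 0.1, -0.4]
finger_gap: 0.0001
```

```bash
python3 f.py
```

```text
29.125 F [ 0.07  0.03 -0.07] sd [0.32 0.36 0.53] z 0.07029
```

>>> move_arm([
  [0,0,0.0005,0,0],
  [0,0,0.0005,0,0],
  [0,0,0,0,0],
  [0,0,0,0,0],
])

```text
clock: 29.62
tcp_pos: [0.4809, 0.0338, 0.0693]
orientation: [0.176, 0.984, 0.0, -0.0]
wrist_force: [-0.3, 0.2, -0.3]
finger_gap: 0.0001
```

>>> move_arm([
  [0,0,0.0005,0,0],
  [0,0,0.0005,0,0],
  [0,0,0,0,0],
  [0,0,0,0,0],
])

```text
clock: 30.12
tcp_pos: [0.481, 0.0338, 0.0684]
orientation: [0.176, 0.984, 0.0, 0.0]
wrist_force: [-1.1, 0.0, 3.8]
finger_gap: 0.0001
```

```bash
python3 f.py
```

```text
30.525 F [-0.63 -0.01  3.43] sd [0.5  0.29 0.74] z 0.06835
```

>>> move_arm([
  [0,0,0.0005,0,0],
  [0,0,0.0005,0,0],
  [0,0,0,0,0],
  [0,0,0,0,0],
])

```text
clock: 31.02
tcp_pos: [0.481, 0.0338, 0.0673]
orientation: [0.176, 0.984, 0.0, 0.0]
wrist_force: [-1.0, -0.2, 4.7]
finger_gap: 0.0002
```

```bash
python3 f.py
```

```text
31.425 F [-0.63  0.22  4.8 ] sd [0.38 0.49 0.51] z 0.06734
```

The working key: 4.8 N at about 1.8 mm. I'll continue through the snap.

>>> move_arm([
  [0,0,0.0005,0,0],
  [0,0,0.0005,0,0],
  [0,0,0,0,0],
  [0,0,0,0,0],
])

```text
clock: 31.92
tcp_pos: [0.481, 0.0338, 0.0663]
orientation: [0.176, 0.984, 0.0, 0.0]
wrist_force: [-0.3, 0.4, 4.1]
finger_gap: 0.0001
```

```bash
python3 f.py
```

```text
32.325 F [-0.22 -0.35  3.65] sd [0.38 0.52 0.58] z 0.0663
```

>>> move_arm([
  [0,0,0.0005,0,0],
  [0,0,0.0005,0,0],
  [0,0,0,0,0],
  [0,0,0,0,0],
])

```text
clock: 32.83
tcp_pos: [0.4805, 0.0337, 0.065]
orientation: [0.176, 0.984, -0.0, -0.0]
wrist_force: [-0.5, -0.0, -0.3]
finger_gap: 0.0005
```

```bash
python3 f.py
```

```text
33.225 F [ 0.31  0.   -0.02] sd [0.39 0.52 0.34] z 0.06519
```

>>> move_arm([
  [0,0,0.0005,0,0],
  [0,0,0.0005,0,0],
  [0,0,0,0,0],
  [0,0,0,0,0],
])

```text
clock: 33.72
tcp_pos: [0.481, 0.0338, 0.0643]
orientation: [0.176, 0.984, 0.0, -0.0]
wrist_force: [0.2, -0.4, 1.1]
finger_gap: -0.0
```

```bash
python3 f.py
```

```text
34.125 F [0.14 0.08 0.08] sd [0.43 0.45 0.4 ] z 0.0643
```

The force vanished (3.65 N to 0), so the key snapped away from the finger. I'll retract, move clear and check.

>>> move_arm([
  [0,0,-0.01,0,0],
  [0,0,-0.03,0,0],
  [0,0,-0.04,0,0],
  [0,0,-0.04,0,0],
  [0,0,0,0,0],
  [0,0,0,0,0],
  [0,0,0,0,0],
])

```text
clock: 35.0
tcp_pos: [0.48, 0.0337, 0.1833]
orientation: [0.176, 0.984, -0.0, -0.001]
wrist_force: [0.7, -0.5, -0.7]
finger_gap: -0.0002
```

Run:
```python
from h import *
a=viewer.grab_frame("wrist")[:,:,::-1]
cv2.imwrite("pics/w9.png",a)
b=viewer.grab_frame("scene")[:,:,::-1]
cv2.imwrite("pics/s9.png",cv2.resize(b[130:340,210:490],(800,600),interpolation=2))
```

```text
(no output)
```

View pics/w9.png

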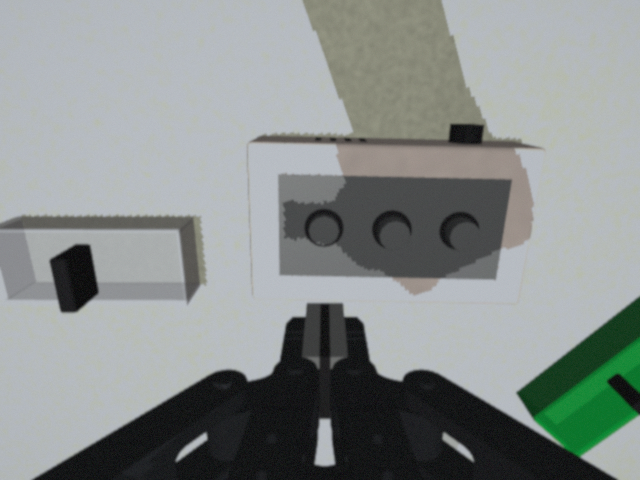

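View pics/s9.png

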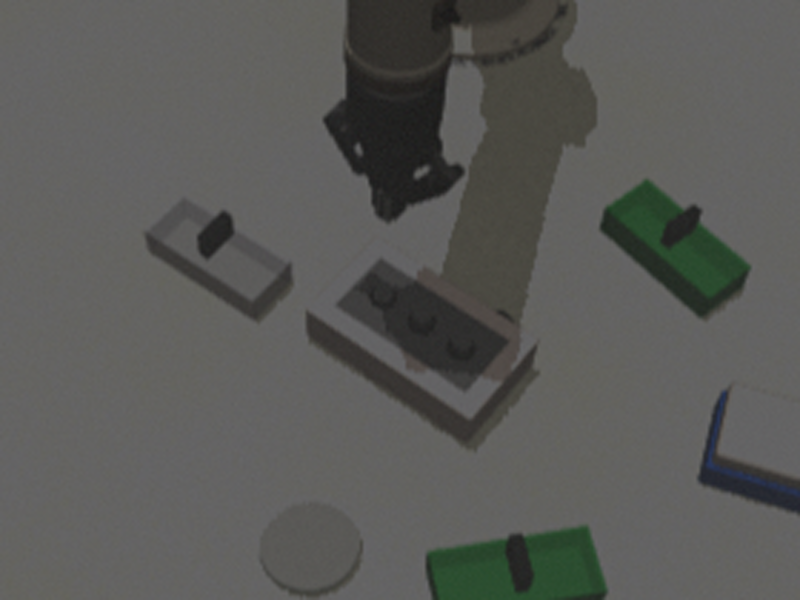

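In the wrist image the -y key (324,229) now sits low in its collar, with a ring visible all round. The middle (393,231) and +y (460,233) keys stand up, and the hood is upright on the bench.

```bash
python3 -c "
from rig import workorder;print(workorder.finish_job())"
```

```text
the job is handed in; nothing more can be done
None
```

The job is done and handed in at about 35 s of the 72 s allowed. The hood is on the bench beside the box and the working lamp key is down.

- **Hood:** I lifted the clear hood by its fin and set it on the bench on the -y side of the box. The scene and wrist pictures show it standing upright there.
- **Middle key:** soft, about 1.2 N after at least 2 mm of travel. I let it back up without pressing it to its stop.
- **+y key:** soft, about 1.4 N at 2–3 mm. I let it back up the same way.
- **-y key:** rose to 4.8 N at about 1.8 mm, fell to 3.7 N and then to zero as it snapped over. I pressed no other key after that.

**Last checks:** The final wrist picture shows the -y key low in its collar and the other two standing up. The highest averaged reading on any key was 4.8 N. The arm was clear of everything before I handed the job in. I kept clear of the dish, tip box, jar and the green look-alikes, but did not re-measure their positions at the end.

**Disagreements:** The top and wrist cameras differed by about 2–3 mm on the fin and key positions, so I aimed between them. No check failed.

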